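# Seat the keyed shaft in the pulley and hold it home

## Task

Take the steel shaft with the brass key (not the plain one) out of the wooden rack by its square head, put its round end into the upright bore of the green pulley and turn it until the key slips into the keyway. Keep pushing until the shaft's collar sits fully home on the pulley boss against the spring inside, and finish while still gripping the shaft and holding it pressed home, as if somebody were about to tighten the set screw. Leave the plain shaft and the other things on the bench alone.

Things in the scene. Friction and masses are not known exactly. Their poses are not given: they have to be found in the camera images.
- shaft_mid (a point): Keyed steel shaft, 100 mm long, 0.3 kg, upright in a rack hole. Point on its axis half-way up (50 mm above lower end); z up the shaft, x to the key side. From the lower end: round shank 20 mm diameter (end chamfered 3 mm) to 56 mm; brass key on the +x side from 22 to 52 mm, 6 mm wide, reaching 14 mm from the axis; dark collar 40 mm diameter, 56 to 64 mm; square head 64 to 100 mm.
- shaft_head (a point): Centre of the keyed shaft's square head, 32 mm above its mid point, same axes. The head is 22 x 22 mm and 36 mm high, its flats face x and y: grip it here from above. Red marks on the head's top and on the collar show the key side (+x).
- plain_mid (a point): Plain steel shaft in the other rack hole: same shape and size but with no key and no red marks; same axes, point half-way up (50 mm). A bystander: leave it standing.
- bore_mouth (a point): Centre of the mouth of the pulley's upright bore, in the flat top of its steel boss, 96 mm above the bench. z up, x to the keyway. Bore 22 mm diameter; keyway on the +x side 9 mm wide, its bottom 15.5 mm from the axis, full length. With key off the keyway the shaft stops 22 mm deep, key on the boss; fully home it is 56 mm deep, collar on the boss (its mid point 6 mm below the mouth).
- pulley: Fixed pulley, origin at the centre of the underside, axes as the bore mouth. Plywood board 150 x 130 x 12 mm with four low bolts; green V-belt pulley 108 mm diameter, up to 36 mm; steel boss about 46 mm diameter from there to 96 mm. A red mark on the pulley shows the keyway side.
- plunger (a joint): Spring plunger in the bore, moves straight down: 0 is fully up (its top 44 mm below the mouth), 0.012 m when the shaft is fully home. The spring pushes up with 6 N at 0 and 12 N at 0.012 m, so a shaft that is let go rises again.
- rack: Wooden block fixed to the bench, 80 (x) x 190 (y) x 25 mm, origin at the centre of its underside. Two blind holes 21.5 mm in diameter, 18 mm deep, at y = -50 and +50 mm; each holds one shaft.
- wrench: Steel wrench lying on the bench between rack and pulley, bystander; origin on its underside.
- tape: Yellow ring (tape roll) 90 mm in diameter, 24 mm high, bystander; origin at its underside.
- sprayer: White bottle with red cap, 60 mm in diameter, 170 mm high, bystander; origin at its underside.
- tin: Red tin 68 mm in diameter, 85 mm high, bystander; origin at its underside.
- hammer: Hammer lying on the bench, bystander; origin on its underside.
- offcut: Wooden offcut 160 x 55 x 30 mm, bystander; origin at its underside.
There are look-alikes about, which are no part of the job. Leave any blue or orange look-alike of the part that bears shaft_mid alone.

How it is judged (in metres and radians):
On the way, in this order (a step that is already met when the one before it is completed fails the run):
1. the keyed shaft is lifted out of the rack in the fingers (distance of shaft_mid from where it was at the start of the episode above 0.03 m and contact force between shaft and the fingers above 1 N), for 0.1 s.
2. its round end has entered the bore (z of shaft_mid in the frame of bore_mouth below 0.042 m and horizontal distance between shaft_mid and bore_mouth below 0.005 m and angle between the z axis of shaft_mid and the z axis of bore_mouth, either way round below 0.12 rad), for 0.1 s.
3. the key has slipped into the keyway (z of shaft_mid in the frame of bore_mouth below 0.018 m and horizontal distance between shaft_mid and bore_mouth below 0.005 m and angle between the z axis of shaft_mid and the z axis of bore_mouth, either way round below 0.12 rad), for 0.1 s.
At the end, for the whole second after the job is handed in: Through the last second the keyed shaft is in the bore with its key in the keyway, collar within 2 mm of the boss, plunger pushed down at least 9.5 mm, upright within 0.08 rad and centred within 4 mm, pressed on the pulley with over 5 N and still in the fingers (over 2 N) (z of shaft_mid in the frame of bore_mouth below -0.004 m and horizontal distance between shaft_mid and bore_mouth below 0.004 m and angle between the z axis of shaft_mid and the z axis of bore_mouth, either way round below 0.08 rad and angle between the x axis of shaft_mid and the x axis of bore_mouth, either way round below 0.25 rad and value of joint plunger above 0.0095 m and contact force between shaft and the fingers above 2 N and contact force between shaft and pulley above 5 N); the arm keeps its last pose, push and grip.
It fails at once if the plain shaft is tipped or moved over 20 mm (distance of plain_mid from where it was at the start of the episode above 0.02 m).
It fails at once if another thing on the bench is moved over 30 mm (distance of any of wrench, tape, sprayer, tin, hammer, offcut from where it was at the start of the episode above 0.03 m).
It also fails if it takes over 48 s, if anything falls off the work surface, if the arm or the gripper's body presses on something with over 40 N, if the wrist force passes 120 N, or if a joint passes its speed limit or range.

## Robot

A 7-joint arm with a two-finger parallel gripper is mounted at the origin on the work surface. World frame = base frame: x ahead of the robot, y to its left, z up, the work surface at z = 0. Lengths are in m, angles in degrees, forces in N, time in s.
With the tool pointing down it reaches from about 0.425 to 0.875 m from the base axis. Payload 4.7 kg.
Tool frame: the origin (TCP) lies at the very end of the fingers, on their centre line; the grasp point (between the pads) lies 19 mm behind it; z points along the fingers, y is the direction in which the jaws open and shut (so a half turn about z gives the same grasp; the last joint's range is limited). The gripper opens to 87 mm and grips with 3 to 60 N. Pads are 19 mm wide; open, the fingers measure 117 mm over their backs; the gripper's body (75 mm by 190 mm) begins 51 mm behind the grasp point.
Start: joints at [77.355, 18.392, -4.016, 83.108, 1.295, 78.541, -3.26], TCP at [0.151, -0.632, 0.223] pointing down, gripper open.
Joint ranges: [-163.93, 163.93], [-17.29, 119.83], [-79.2, 71.16], [3.27, 140.29], [-89.18, 269.18], [5.43, 117.66], [-154.24, 154.24]. Speed limits (degrees/s): [147.25, 147.25, 180, 180, 180, 180, 180].

## Interface

Orientations are given as [roll, pitch, yaw] about the fixed x, y, z axes, in that order (R = Rz(yaw) Ry(pitch) Rx(roll)).
In Python, from cell import * gives the robot as it stands.
- The arm moves only by the tool arm_command, never from a script. Its argument "targets" is a list that holds one entry, the list of rows, each a list of 7 numbers: the shift along the tool's x, y, z in m, then the turn, a rotation vector about the tool's x, y, z in degrees, then the gripper's target within -1 to 1 (shut at 1, half-way at 0, fully open at -1). In form: [[[tx, ty, tz, rx, ry, rz, claw], ...]]. A call has 1 to 10 rows; each row is the pose to reach, as a shift and turn from the pose commanded when the call began, along the tool's axes at that moment; what a row does not reach only later rows make up. A row lasts 1/10 s, in which the tool goes at most 50 mm and 8.59 degrees, less where a joint would pass 70% of its speed; a pose out of reach is approached as far as the arm can. A call with a gripper value outside its range is refused whole. The fingers move at their own pace and stop on an object; "newtons" is the grip in N (left out, the last holds). Time passes only in rows, so rows that repeat a pose let the fingers close. It gives the time, the measured TCP pose, the force and the opening at its end, in the units of the state.
- get_obs(): the state, without advancing time (a new reading comes with each control period).
- read_camera(name): name is "scene" or "top" or "wrist"; returns a dict with "img" (400x640x3 uint8, red, green, blue), "z_map" (400x640 float32, m along the optical axis (not along the pixel's ray), 0 where there is no reading), "K" (3x3 intrinsics, pixels), "origin" and "attitude" of the camera in the world. Camera axes: x right, y down, z forward; pixel columns grow to the right and rows downward; lengths in m; the calibration is good to about 2 mm. A picture is of the moment at which its call begins.
- sign_off(): hands the job in, once; it reports no verdict.
Trained networks look in the newest picture that a camera, given by its name, has taken for a name from the list of things; names that differ only in an ending like _2 or _b are one class to them, and where a whole thing is asked for, a point or a joint stands for the part that bears it (a point fixed in the world has none). Each returns a list of dicts, best first, with "conf" (0 to 1); they miss things now and then, are a little off and sometimes report something else, mostly with a low value. They report only what shows in the picture. A call takes as long as a camera call. They do not tell look-alikes from the thing itself.
- search_frame(thing, camera): "position" ([column, row] in pixels, amid what is visible of it).
The state is a dict: "time_s": time; "qpos": joint angles; "joint_velocities": joint speeds; "effort": joint torques, N m; "tool_pos": TCP position; "tool_rot": TCP orientation; "force": force on the tool from outside, world axes, zero at the start; "wrist_torque": the same for the moment, N m; "grip_width": finger opening in m.
Only numpy, scipy, OpenCV 4.12 (cv2) and the standard library are available. Lean on these libraries where they do the work, as an engineer would, in place of code of your own. Each camera call takes 0.05 s, during which the arm holds its last target.

## Working session

There is one attempt and no reset: what is moved stays moved. The work goes in short steps, Python scripts to look and compute and a tool call to move; the robot and the scene stay as the last step left them, time stands still between calls to the robot, and variables do not carry over. Pictures are saved under pics/ and viewed, and the job is handed in when it is done.

Besides the shell and the picture viewer there is one more tool, called after "Request:" as name([rows], argument=value, ...), one row to a line, values as JSON. arm_command: Moves the arm, as the interface text tells. Its arguments: {"type":"object","properties":{"targets":{"type":"array","items":{"type":"array","items":{"type":"array","items":{"type":"number"}}}},"newtons":{"type":"number"}},"required":["targets"]}

```bash
mkdir -p pics; cat > h.py <<'E'
from cell import *
import numpy as np, cv2
def snap(cam,fn=None):
    c=read_camera(cam)
    if fn: cv2.imwrite('pics/'+fn,np.ascontiguousarray(c['img'][:,:,::-1]))
    return c
def Rot(c):
    from scipy.spatial.transform import Rotation as R
    a=np.array(c['attitude'],float)
    if a.shape==(3,3): return a
    return R.from_euler('xyz',a,degrees=True).as_matrix()
def px2w(c,u,v,z=None):
    if z is None: z=c['z_map'][int(round(v)),int(round(u))]
    K=np.array(c['K']); p=np.array([(u-K[0,2])/K[0,0]*z,(v-K[1,2])/K[1,1]*z,z])
    return Rot(c)@p+np.array(c['origin'])
def px_at_h(c,u,v,h):
    a=px2w(c,u,v,1.0)-np.array(c['origin']); o=np.array(c['origin'])
    return o+a*(h-o[2])/a[2]
def proj(c,p):
    q=Rot(c).T@(np.array(p)-np.array(c['origin'])); K=np.array(c['K']); w=K@q; return w[:2]/w[2]
E
python3 - <<'E'
from h import *
print(get_obs())
for n in ['scene','top','wrist']:
    c=snap(n,n+'0.png'); print(n,c['origin'],c['attitude'],c['K'])
    for t in ['shaft_mid','shaft_head','plain_mid','bore_mouth','pulley','rack']:
        for d in search_frame(t,n)[:4]:
            u,v=d['position']; 
            try: w=px2w(c,u,v).round(3)
            except Exception as e: w=e
            print(t,np.round(d['position'],1),round(d['conf'],2),w)
E
```

```text
{'time_s': 0.0, 'qpos': array([77.35534701, 18.43951264, -4.01626779, 83.17511428,  1.29647189,
       78.54159538, -3.26100068]), 'joint_velocities': array([ 0.04529167, -0.08563768,  0.01633875,  0.04210147,  0.0192487 ,
       -0.04813088,  0.00122469]), 'effort': array([ 2.00162447e-05, -4.91295218e+01, -4.04400984e-01, -3.12524092e+01,
       -6.40396331e-02,  4.37348220e-02,  2.22692161e-04]), 'tool_pos': array([ 0.15103382, -0.63163222,  0.22145464]), 'tool_rot': array([-1.79889108e+02,  7.02267207e-03,  1.34544060e+01]), 'force': array([-0.51202317, -0.32671479,  0.61763345]), 'wrist_torque': array([ 0.00761949,  0.01430837, -0.01001435]), 'grip_width': 0.08693333179759696}
scene [ 1.01112155 -0.6661929   0.96492277] [-139.94405066   -0.91174439   35.41361261] [[425.63700065   0.         321.32905911]
 [  0.         425.63700065 199.96507906]
 [  0.           0.           1.        ]]
shaft_mid [267.3 177.3] 0.76 [ 0.413 -0.068  0.071]
shaft_mid [246.9 190.3] 0.57 [ 0.403 -0.142  0.076]
shaft_head [266.  173.3] 0.69 [ 0.409 -0.067  0.085]
shaft_head [281.2 200.7] 0.55 [ 0.511
[... 664 characters left out ...]
.56 [ 0.599 -0.079  0.1  ]
shaft_mid [364.  273.2] 0.47 [ 0.394 -0.134  0.099]
shaft_head [334.5 271.9] 0.72 [ 0.399 -0.062  0.098]
shaft_head [354.  229.1] 0.7 [ 0.502 -0.113  0.106]
shaft_head [228.2 147.9] 0.66 [0.744 0.217 0.031]
shaft_head [340.6 192. ] 0.55 [ 0.598 -0.084  0.103]
plain_mid [397.1 233.2] 0.64 [ 0.49  -0.22   0.104]
bore_mouth [239.9 216. ] 0.72 [0.545 0.172 0.093]
pulley [241.  214.7] 0.7 [0.547 0.169 0.097]
rack [371.2 233.4] 0.7 [ 0.498 -0.165  0.026]
wrist [ 0.23078434 -0.61313925  0.38605691] [ 1.62704815e+02 -2.88937795e-02 -7.65370438e+01] [[297.90602062   0.         324.05032837]
 [  0.         297.90602062 193.91360084]
 [  0.           0.           1.        ]]
```

View pics/scene0.png

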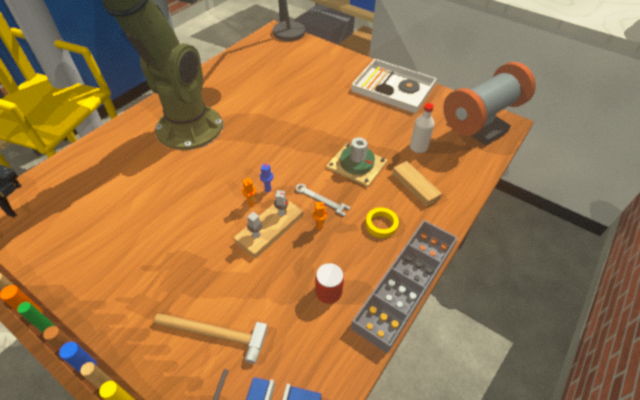

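View pics/top0.png

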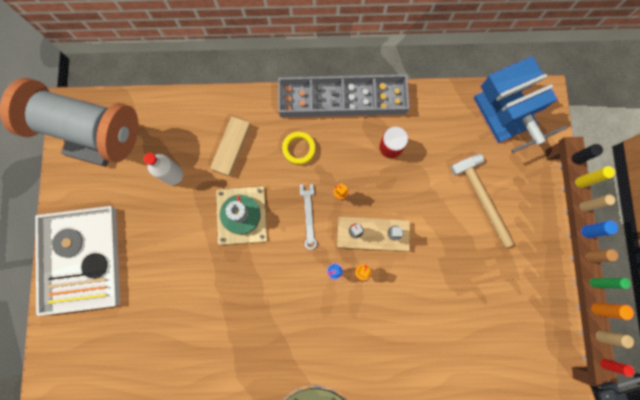

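```bash
python3 - <<'E'
import cv2
t=cv2.imread('pics/top0.png')
cv2.imwrite('pics/top0c.png',cv2.resize(t[140:310,190:440],None,fx=3.2,fy=3.2,interpolation=cv2.INTER_CUBIC))
t=cv2.imread('pics/scene0.png')
cv2.imwrite('pics/scene0c.png',cv2.resize(t[100:270,200:450],None,fx=3.2,fy=3.2,interpolation=cv2.INTER_CUBIC))
E
```

```text
(no output)
```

View pics/top0c.png

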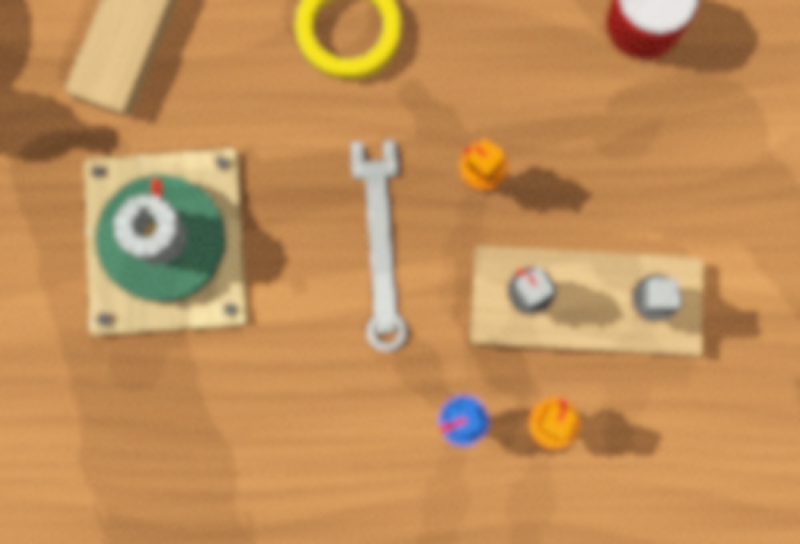

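View pics/scene0c.png

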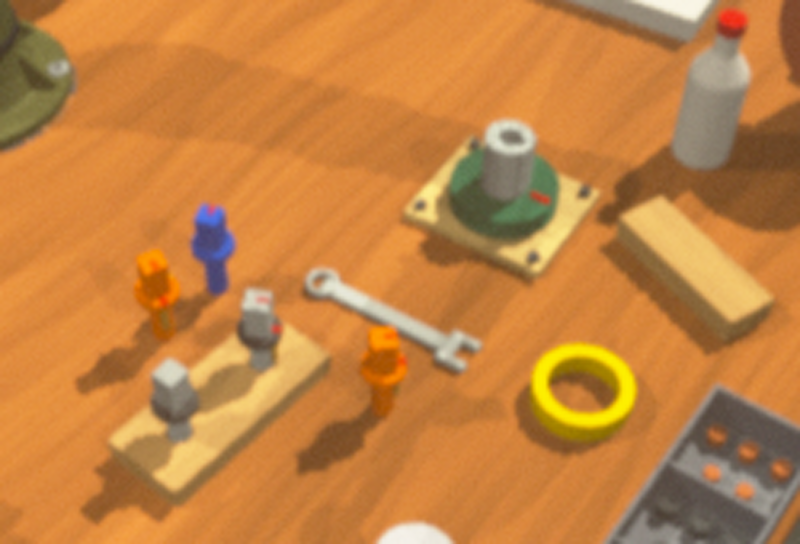

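The top view shows the keyed shaft at about pixel (356,229), with red marks and its key side at a yaw of about 25°. The plain shaft is at (396,233) and the pulley boss at (236,211), with its keyway towards +x. The orange pieces at (341,191) and (363,272) and the blue one at (335,271) are look-alikes.

```bash
cat >> h.py <<'E'
from scipy.spatial.transform import Rotation as RR
def goal(p,yaw,o=None):
    """shift in tool axes & rotvec from measured pose to pointing-down pose at p,yaw"""
    o=o or get_obs(); R0=RR.from_euler('xyz',o['tool_rot'],degrees=True)
    R1=RR.from_euler('xyz',[180,0,yaw],degrees=True)
    print('t',o['time_s'],'shift',(R0.inv().apply(np.array(p)-o['tool_pos'])).round(4),'rot',(R0.inv()*R1).as_rotvec(degrees=True).round(2))
E
python3 - <<'E'
from h import *
c=snap('top')
for uv in [(356,229),(396,233)]: print(px_at_h(c,*uv,0.107))
print(px_at_h(c,236,211,.096))
goal([0.505,-0.118,0.20],25)
E
```

```text
[ 0.50235474 -0.11828315  0.107     ]
[ 0.48975509 -0.21681977  0.107     ]
[0.55729969 0.18159458 0.096     ]
t 1.1 shift [ 0.4637 -0.4178  0.0225] rot [ 1.000e-02  0.000e+00 -1.154e+01]
```

Request:
arm_command([
  [[0.045,-0.04,0,0,0,-1,-1],[0.09,-0.08,0,0,0,-3,-1],[0.135,-0.12,0,0,0,-4,-1],[0.18,-0.16,0,0,0,-5,-1],[0.225,-0.2,0,0,0,-6,-1],[0.27,-0.24,0,0,0,-7,-1],[0.315,-0.28,0,0,0,-8,-1],[0.36,-0.32,0.005,0,0,-9,-1],[0.4,-0.36,0.01,0,0,-10,-1],[0.43,-0.39,0.015,0,0,-11.5,-1]],
], newtons=40)

```text
time_s: 2.1
tool_pos: [0.4358, -0.2191, 0.2143]
tool_rot: [179.9, -0.0, 25.0]
force: [-0.1, -1.0, -0.2]
grip_width: 0.0871
```

```bash
python3 -c "
from h import *
o=get_obs();print(o['tool_pos'],o['tool_rot'],o['qpos']);goal([0.503,-0.118,0.20],25)"
```

```text
[ 0.43576573 -0.21905726  0.21430124] [ 1.79906819e+02 -2.67998660e-02  2.49935075e+01] [ 5.14154262e+01 -1.97239320e-01 -2.76073135e+01  1.05351061e+02
 -5.20276467e-02  7.47359629e+01 -4.11846735e+01]
t 2.1 shift [ 0.1036 -0.0632  0.0142] rot [ 0.09 -0.03 -0.01]
```

Request:
arm_command([
  [[0.03,-0.03,0.005,0,0,0,-1],[0.03,-0.03,0.005,0,0,0,-1],[0.03,-0.03,0.005,0,0,0,-1],[0.03,-0.03,0.005,0,0,0,-1]],
])

```text
time_s: 2.5
tool_pos: [0.4488, -0.1824, 0.209]
tool_rot: [180.0, 0.0, 24.8]
force: [-0.3, -0.8, 0.7]
grip_width: 0.0874
```

```bash
python3 -c "
from h import *
c=snap('wrist','w1.png')
o=get_obs();print(o['tool_pos'],o['tool_rot'],o['force']);goal([0.503,-0.118,0.20],25)
print(c['origin'],c['attitude'])
cv2.imwrite('pics/w1c.png',cv2.resize(cv2.imread('pics/w1.png')[60:360,120:520],None,fx=2,fy=2,interpolation=2))
for t in ['shaft_mid','shaft_head']:
  for d in search_frame(t,'wrist'): u,v=d['position'];print(t,u,v,d['conf'],px2w(c,u,v))
"
```

```text
[ 0.44867949 -0.18266532  0.20893607] [1.79969381e+02 2.00152891e-02 2.47867820e+01] [-0.51801839 -0.06559519  0.48871598]
t 2.55 shift [ 0.0764 -0.0359  0.0089] rot [ 0.03  0.02 -0.21]
[ 0.52301926 -0.14778359  0.37235618] [ 1.62674678e+02 -7.63324584e-02 -6.51547979e+01]
shaft_mid 286.6 104.9 0.71 [ 0.50690524 -0.12054957  0.10802297]
shaft_mid 302.8 4.0 0.59 [ 0.59129699 -0.0953826   0.06307826]
shaft_mid 199.5 171.6 0.55 [ 0.41537961 -0.06768299  0.09581105]
shaft_head 260.4 206.6 0.74 [ 0.40916176 -0.13326616  0.10170004]
shaft_head 286.9 105.6 0.7 [ 0.50649157 -0.12101096  0.10811664]
shaft_head 303.7 0.1 0.67 [ 0.59375377 -0.09541008  0.06614383]
```

View pics/w1.png

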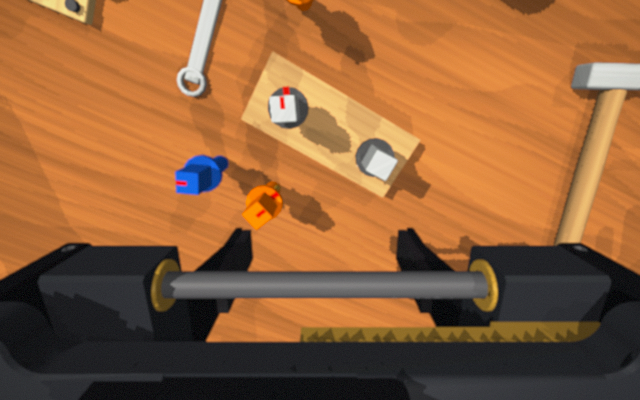

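View pics/w1c.png

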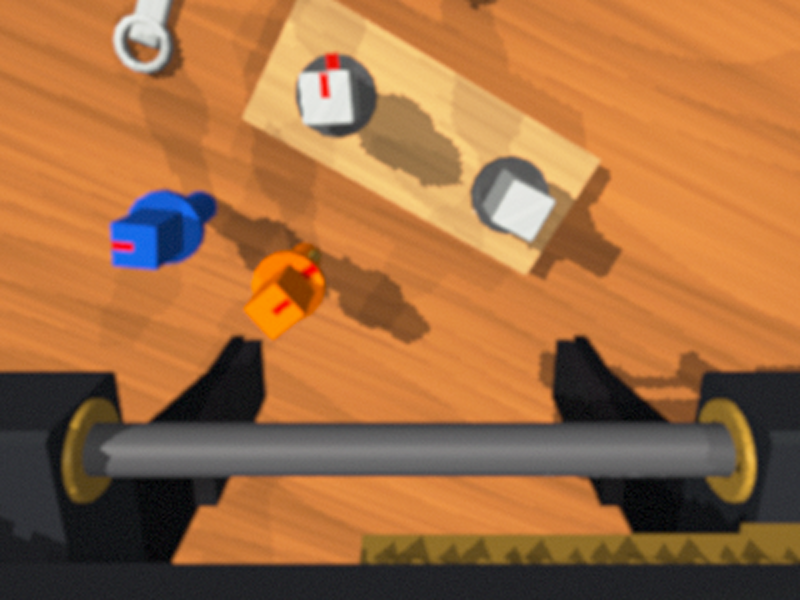

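```bash
cat >> h.py <<'E'
def cloud(c):
    z=c['z_map']; K=np.array(c['K']); v,u=np.mgrid[:z.shape[0],:z.shape[1]]
    P=np.stack([(u-K[0,2])/K[0,0]*z,(v-K[1,2])/K[1,1]*z,z],-1)
    W=P@Rot(c).T+np.array(c['origin']); W[z==0]=np.nan
    return W
def headrect(c,p,zlo=.102,zhi=.113,r=.02):
    W=cloud(c); m=(W[...,2]>zlo)&(W[...,2]<zhi)&(np.hypot(W[...,0]-p[0],W[...,1]-p[1])<r)
    Q=W[m]; rect=cv2.minAreaRect((Q[:,:2]*1000).astype(np.float32))
    R,G,B=[c['img'][...,i].astype(int) for i in range(3)]
    red=m&(R>G+70)&(R>B+70)
    rc=W[red].mean(0) if red.any() else None
    print('n',m.sum(),'z',np.median(Q[:,2]),'rect',rect,'red',red.sum(),rc)
    if rc is not None: d=rc[:2]-np.array(rect[0])/1000; print('red yaw',np.degrees(np.arctan2(d[1],d[0])))
E
python3 -c "
from h import *
c=snap('wrist')
headrect(c,[.507,-.1205]); headrect(c,[.49,-.217])
goal([0.503,-0.118,0.20],25)
"
```

```text
n 685 z 0.10807292331917279 rect ((503.0314025878906, -118.87794494628906), (21.922128677368164, 22.101144790649414), 27.86614990234375) red 57 [ 0.50738586 -0.11605849  0.10865356]
red yaw 32.92255076802096
n 612 z 0.10798891984855799 rect ((495.3527526855469, -218.14752197265625), (22.210025787353516, 21.828689575195312), 87.75606536865234) red 0 None
t 2.7 shift [ 0.0761 -0.0356  0.0088] rot [ 0.    0.01 -0.2 ]
```

The wrist view shows the keyed head at (286,106) with its key-side red mark towards the image top, and the plain head at (378,160). I measured the keyed head at (0.503,-0.119), top z 0.108, yaw 27.9°. The rectangle came out at 22×22 mm, which matches the given size.

Request:
arm_command([
  [[0.04,-0.018,0.005,0,0,-1.5,-1],[0.07,-0.032,0.008,0,0,-3,-1],[0.076,-0.035,0.03,0,0,-3.2,-1],[0.076,-0.035,0.049,0,0,-3.2,-0.5],[0.076,-0.035,0.049,0,0,-3.2,-0.2],[0.076,-0.035,0.049,0,0,-3.2,-0.2]],
])

```text
time_s: 3.3
tool_pos: [0.5032, -0.1179, 0.16]
tool_rot: [-180.0, 0.0, 28.1]
force: [-0.4, 0.8, 1.0]
grip_width: 0.0705
```

```bash
python3 -c "
from h import *
c=snap('wrist','w2.png')
headrect(c,[.503,-.119])
goal([0.503,-0.119,0.078],27.9)
"
```

```text
n 809 z 0.10797170116666407 rect ((503.1741638183594, -118.69031524658203), (22.423362731933594, 22.013103485107422), 28.392803192138672) red 60 [ 0.50692125 -0.11590937  0.10860383]
red yaw 36.58136704805109
t 3.35 shift [-0.0012  0.0005  0.0827] rot [ 0.05 -0.04  0.17]
```

View pics/w2.png

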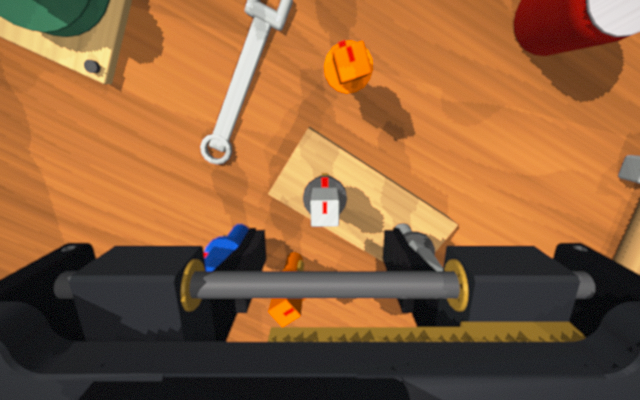

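The head sits centred between the fingers at (324,210), so I'll go down and grip.

Request:
arm_command([
  [[0,0,0.03,0,0,0,-0.2],[-0.001,0,0.06,0,0,0,-0.2],[-0.001,0,0.081,0,0,0,-0.2],[-0.001,0,0.081,0,0,0,-0.2],[-0.001,0,0.081,0,0,0,1],[-0.001,0,0.081,0,0,0,1],[-0.001,0,0.081,0,0,0,1],[-0.001,0,0.081,0,0,0,1],[-0.001,0,0.081,0,0,0,1],[-0.001,0,0.081,0,0,0,1]],
], newtons=50)

```text
time_s: 4.35
tool_pos: [0.5031, -0.1179, 0.0795]
tool_rot: [179.9, -0.0, 28.1]
force: [-0.2, -0.7, 2.7]
grip_width: 0.0218
```

Request:
arm_command([
  [[0,0,-0.01,0,0,0,1],[0,0,-0.03,0,0,0,1],[0,0,-0.06,0,0,0,1],[0,0,-0.09,0,0,0,1],[0,0,-0.125,0,0,0,1],[0,0,-0.125,0,0,0,1],[0,0,-0.125,0,0,0,1]],
])

```text
time_s: 5.05
tool_pos: [0.5022, -0.1174, 0.2039]
tool_rot: [180.0, 0.0, 28.2]
force: [0.0, 0.4, -3.7]
grip_width: 0.0214
```

```bash
python3 -c "
from h import *
c=snap('wrist','w3.png'); t=snap('top'); s=snap('scene','s3.png')
for n,cc in (('top',t),('scene',s)):
  W=cloud(cc)
  z=W[...,2]; m=(z>.088)&(z<.104)&(np.hypot(W[...,0]-.557,W[...,1]-.18)<.04)
  Q=(W[m][:,:2]*1000).astype(np.float32); print(n,m.sum(),np.median(W[m][:,2]),cv2.minEnclosingCircle(Q),Q.mean(0))
  R,G,B=[cc['img'][...,i].astype(int) for i in range(3)]
  r=(R>G+60)&(R>B+60)&(z>.03)&(z<.05)&(np.hypot(W[...,0]-.557,W[...,1]-.18)<.07)
  print('red',r.sum(),W[r].mean(0) if r.any() else '')
print(get_obs()['tool_pos'],get_obs()['grip_width'],get_obs()['force'])
goal([.557,.18,.2],3)
"
```

```text
top 207 0.09564754648271134 ((559.2364501953125, 185.06341552734375), 23.69192886352539) [558.335   184.90862]
red 12 [0.60194289 0.1871807  0.03708171]
scene 159 0.09808978377119904 ((558.5171508789062, 187.9329376220703), 26.986263275146484) [561.9794  185.83301]
red 13 [0.5988977  0.19156152 0.0405059 ]
[ 0.50110579 -0.11728259  0.20193565] 0.021619080680728615 [-0.43026443 -0.34181973 -3.6291409 ]
t 5.2 shift [ 0.1896 -0.2357  0.0021] rot [-0.12  0.18 25.16]
```

View pics/w3.png

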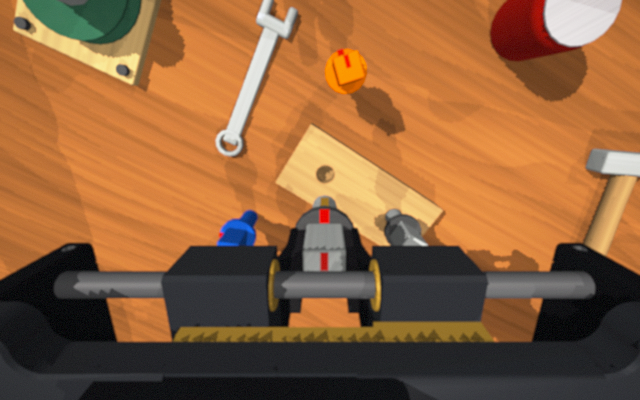

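View pics/s3.png

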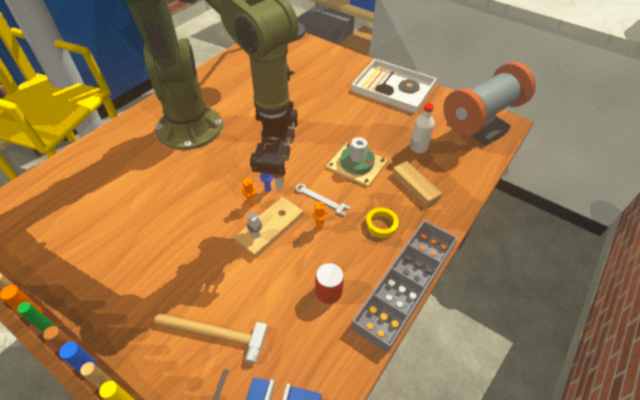

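The shaft is held with its key visible at (324,205), and the rack hole is empty. The plain shaft still stands at (405,230). Next I move near the pulley to measure the boss with the wrist camera.

Request:
arm_command([
  [[0.01,-0.03,0,0,0,3,1],[0.02,-0.065,0,0,0,6,1],[0.035,-0.1,0,0,0,10,1],[0.05,-0.135,0,0,0,14,1],[0.065,-0.17,0,0,0,18,1],[0.08,-0.205,0,0,0,22,1],[0.1,-0.235,0,0,0,25,1],[0.1,-0.235,0,0,0,25,1],[0.1,-0.235,0,0,0,25,1],[0.1,-0.235,0,0,0,25,1]],
])

```text
time_s: 6.2
tool_pos: [0.4794, 0.1355, 0.2028]
tool_rot: [180.0, 0.1, 3.1]
force: [0.1, -1.5, -3.6]
grip_width: 0.0217
```

```bash
python3 -c "
from h import *
o=get_obs(); print(o['tool_pos'],o['tool_rot'],o['joint_velocities'].round(1),o['qpos'].round(0))
cc=snap('wrist','w4.png')
W=cloud(cc); z=W[...,2]; m=(z>.088)&(z<.104)&(np.hypot(W[...,0]-.559,W[...,1]-.185)<.035)
Q=(W[m][:,:2]*1000).astype(np.float32)
if len(Q): print(m.sum(),np.median(W[m][:,2]),cv2.minEnclosingCircle(Q),Q.mean(0))
"
```

```text
[0.4793624  0.1354735  0.20275419] [1.79960771e+02 1.24930449e-01 3.09587063e+00] [ 0.7 -0.4  0.4 -0.2 -0.2 -0.  -0.2] [  29.    3.  -49.  104.    2.   74. -107.]
1898 0.09709446373929337 ((560.60302734375, 186.43467712402344), 24.19618797302246) [560.0598  186.30618]
```

View pics/w4.png

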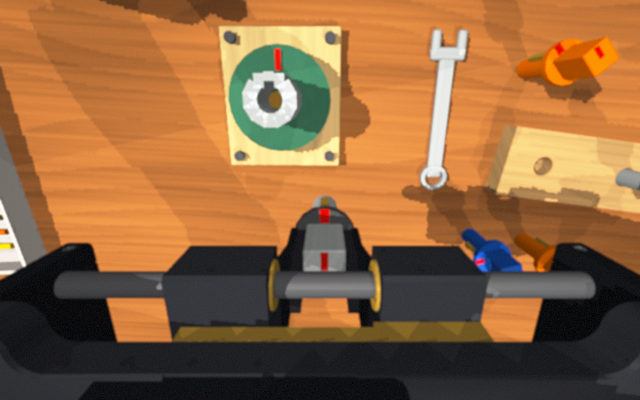

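The boss is at (270,98), with its keyway notch at about (268,83) and the red mark at (278,59). The shaft hangs below the fingers at (323,205).

```bash
cat > meas.py <<'E'
from h import *
def meas(cc,p,fn=None):
    W=cloud(cc); z=W[...,2]; g=np.hypot(W[...,0]-p[0],W[...,1]-p[1])
    m=(z>.088)&(z<.104)&(g<.035)
    Q=(W[m][:,:2]*1000).astype(np.float32)
    # rectify top plane z=.096 to 0.25mm grid
    zt=float(np.median(W[m][:,2])); n=280; s=.00025
    xs=p[0]+(n/2-np.arange(n))*s; ys=p[1]+(n/2-np.arange(n))*s   # up=+x, left=+y
    X,Y=np.meshgrid(xs,ys,indexing='ij'); P=np.stack([X,Y,np.full_like(X,.096)],-1)
    q=(P-np.array(cc['origin']))@Rot(cc); K=np.array(cc['K'])
    u=(q[...,0]/q[...,2]*K[0,0]+K[0,2]).astype(np.float32); v=(q[...,1]/q[...,2]*K[1,1]+K[1,2]).astype(np.float32)
    im=cv2.remap(cc['img'],u,v,cv2.INTER_CUBIC)
    mm=cv2.remap(m.astype(np.float32),u,v,cv2.INTER_LINEAR)
    if fn: cv2.imwrite('pics/'+fn,cv2.resize(np.hstack([im[:,:,::-1],cv2.cvtColor((mm*255).clip(0,255).astype(np.uint8),cv2.COLOR_GRAY2BGR)]),None,fx=1.4,fy=1.4))
    # outer circle: LSQ on hull
    h=cv2.convexHull(Q)[:,0].astype(float); A=np.c_[2*h,np.ones(len(h))]; b=(h**2).sum(1)
    sol=np.linalg.lstsq(A,b,rcond=None)[0]; r=np.sqrt(sol[2]+sol[0]**2+sol[1]**2)
    print('top z',zt,'outer fit',sol[:2],r, 'minenc',cv2.minEnclosingCircle(Q))
    # bore: hole region
    R,G,B=[cc['img'][...,i].astype(int) for i in range(3)]
    red=(R>G+60)&(R>B+60)&(z>.03)&(z<.055)&(g<.07)
    rc=W[red].mean(0) if red.any() else None
    print('red',red.sum(),rc)
    if rc is not None:
        d=rc[:2]-sol[:2]/1000; print('yaw mark',np.degrees(np.arctan2(d[1],d[0])))
    wood=(z>.005)&(z<.02)&(g<.13)&(R>120)
    Qb=(W[wood][:,:2]*1000).astype(np.float32); print('board',cv2.minAreaRect(Qb))
E
python3 -c "
from meas import *
cc=snap('wrist'); meas(cc,[.5605,.1864],'b4.png')"
```

```text
top z 0.09705777818443509 outer fit [560.14541186 186.22528343] 23.4812855685205 minenc ((560.577392578125, 186.42236328125), 24.401426315307617)
red 149 [0.59873044 0.18878538 0.03886204]
yaw mark 3.7959810559886886
board ((560.2388916015625, 186.43283081054688), (149.2208709716797, 130.25634765625), 2.921137809753418)
```

View pics/b4.png

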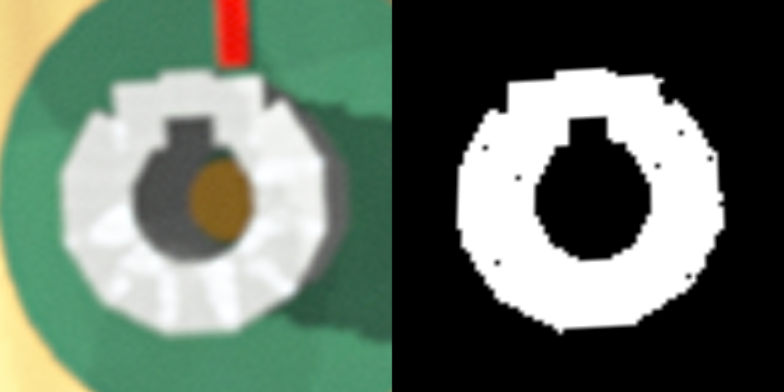

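```bash
python3 -c "
from h import *
goal([.560,.1868,.178],3.2)"
```

```text
t 6.3 shift [ 0.0829 -0.0472  0.0251] rot [ 0.03  0.07 -0.17]
```

Request:
arm_command([
  [[0.03,-0.017,0,0,0,0,1],[0.06,-0.034,0,0,0,0,1],[0.083,-0.047,0,0,0,0,1],[0.083,-0.047,0.01,0,0,0,1],[0.083,-0.047,0.023,0,0,0,1],[0.083,-0.047,0.023,0,0,0,1],[0.083,-0.047,0.023,0,0,0,1]],
])

```text
time_s: 7.0
tool_pos: [0.5593, 0.187, 0.1802]
tool_rot: [179.9, 0.1, 3.1]
force: [0.5, 0.1, -2.7]
grip_width: 0.022
```

```bash
python3 -c "
from h import *
snap('wrist','w5.png'); s=snap('scene','s5.png'); t=snap('top','t5.png')
goal([.560,.1868,.158],3.2); o=get_obs(); print(o['tool_pos'],o['force'],o['tool_rot'])
a=cv2.resize(cv2.imread('pics/s5.png')[80:200,290:430],None,fx=5,fy=5,interpolation=2);cv2.imwrite('pics/s5c.png',a)
a=cv2.resize(cv2.imread('pics/w5.png')[100:300,220:420],None,fx=3,fy=3,interpolation=2);cv2.imwrite('pics/w5c.png',a)
"
```

```text
t 7.15 shift [-0.0003  0.001   0.0236] rot [ 0.04 -0.07 -0.08]
[0.56022825 0.18785797 0.18155329] [-0.41734522  0.36124495 -3.54114815] [ 1.79959213e+02 -7.43799918e-02  3.11883442e+00]
```

View pics/w5c.png

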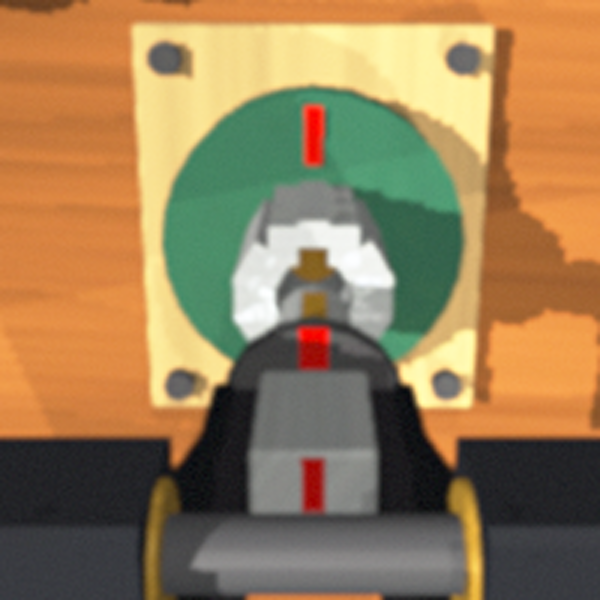

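View pics/s5c.png

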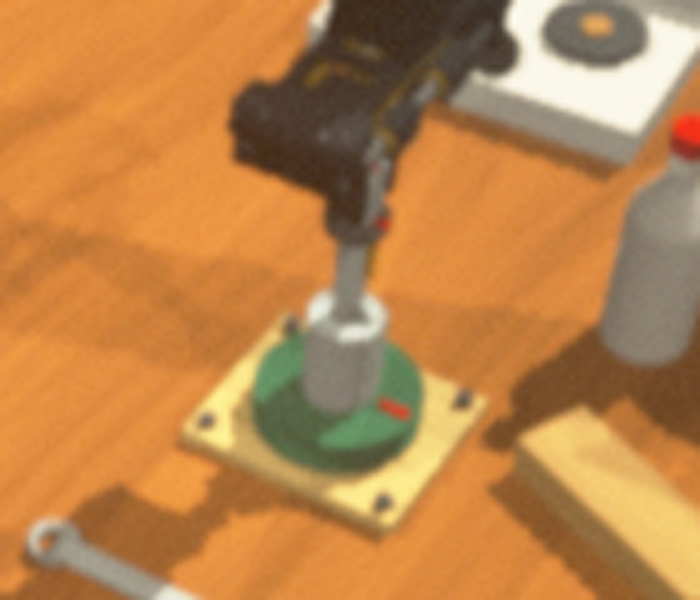

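The shaft is lined up in both views: in the wrist crop the brass key (313,303) sits in line with the keyway notch (313,262). I'll lower it gently, first to about 12 mm deep.

Request:
arm_command([
  [[0,0,0.006,0,0,0,1],[0,0,0.01,0,0,0,1],[0,0,0.013,0,0,0,1],[0,0,0.016,0,0,0,1],[0,0,0.019,0,0,0,1],[0,0,0.022,0,0,0,1],[0,0,0.025,0,0,0,1],[0,0,0.025,0,0,0,1],[0,0,0.025,0,0,0,1]],
])

```text
time_s: 8.05
tool_pos: [0.5601, 0.1883, 0.1557]
tool_rot: [180.0, 0.0, 3.2]
force: [0.1, -0.9, -2.8]
grip_width: 0.0217
```

```bash
python3 -c "
from h import *
s=snap('scene','s6.png'); snap('wrist','w6.png')
o=get_obs(); print(o['tool_pos'],o['force'],o['wrist_torque'],o['tool_rot'])
a=cv2.resize(cv2.imread('pics/s6.png')[100:200,320:400],None,fx=5,fy=5,interpolation=2)
b=cv2.resize(cv2.imread('pics/w6.png')[150:300,270:380],None,fx=3.3333,fy=3.3333,interpolation=2)[:500];cv2.imwrite('pics/s6c.png',np.hstack([a,b]))
"
```

```text
[0.56016744 0.18827371 0.15589162] [ 0.09500819 -0.71308268 -3.93469042] [-0.10102326  0.04258707  0.01065653] [ 1.79990859e+02 -1.91844181e-03  3.15158663e+00]
```

View pics/s6c.png

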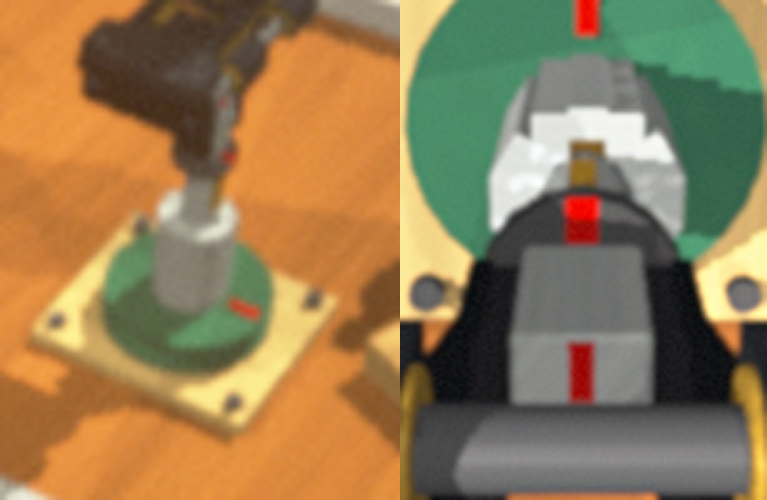

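The shaft has entered the bore freely. In the picture the key at (585,172) lines up with the notch. Going on past the key's entry.

Request:
arm_command([
  [[0,0,0.003,0,0,0,1],[0,0,0.006,0,0,0,1],[0,0,0.008,0,0,0,1],[0,0,0.01,0,0,0,1],[0,0,0.012,0,0,0,1],[0,0,0.014,0,0,0,1]],
])

```text
time_s: 8.75
tool_pos: [0.5602, 0.1882, 0.1416]
tool_rot: [180.0, 0.0, 3.1]
force: [-0.5, -1.5, -3.6]
grip_width: 0.0217
```

Request:
arm_command([
  [[0,0,0.003,0,0,0,1],[0,0,0.006,0,0,0,1],[0,0,0.009,0,0,0,1],[0,0,0.012,0,0,0,1],[0,0,0.015,0,0,0,1],[0,0,0.018,0,0,0,1],[0,0,0.021,0,0,0,1],[0,0,0.024,0,0,0,1]],
], newtons=60)

```text
time_s: 9.55
tool_pos: [0.5604, 0.1883, 0.1189]
tool_rot: [180.0, -0.0, 3.1]
force: [-2.4, -2.5, 8.0]
grip_width: 0.0212
```

Request:
arm_command([
  [[0,0,0.002,0,0,0,1],[0,0,0.004,0,0,0,1],[0,0,0.006,0,0,0,1],[0,0,0.008,0,0,0,1],[0,0,0.008,0,0,0,1],[0,0,0.008,0,0,0,1]],
])

```text
time_s: 10.15
tool_pos: [0.5606, 0.1883, 0.1126]
tool_rot: [179.9, -0.1, 3.1]
force: [-5.7, -4.0, 15.5]
grip_width: 0.0214
```

Request:
arm_command([
  [[0,0,0.002,0,0,0,1],[0,0,0.004,0,0,0,1],[0,0,0.004,0,0,0,1],[0,0,0.004,0,0,0,1]],
])

```text
time_s: 10.55
tool_pos: [0.5607, 0.1883, 0.1125]
tool_rot: [179.8, -0.1, 3.1]
force: [-14.3, -9.0, 37.9]
grip_width: 0.0211
```

```bash
python3 -c "
from h import *
s=snap('scene','s7.png'); snap('wrist','w7.png')
o=get_obs(); print(o['tool_pos'],o['force'],o['wrist_torque'],o['tool_rot'])
a=cv2.resize(cv2.imread('pics/s7.png')[100:200,320:400],None,fx=5,fy=5,interpolation=2)
b=cv2.resize(cv2.imread('pics/w7.png')[150:300,270:380],None,fx=3.3333,fy=3.3333,interpolation=2)[:500];cv2.imwrite('pics/s7c.png',np.hstack([a,b]))
"
```

```text
[0.56067101 0.18826266 0.1125174 ] [-14.52111537  -8.7747735   38.04223297] [-1.7392916   3.57636924  0.04728738] [ 1.79791533e+02 -1.07117620e-01  3.11641070e+00]
```

View pics/s7c.png

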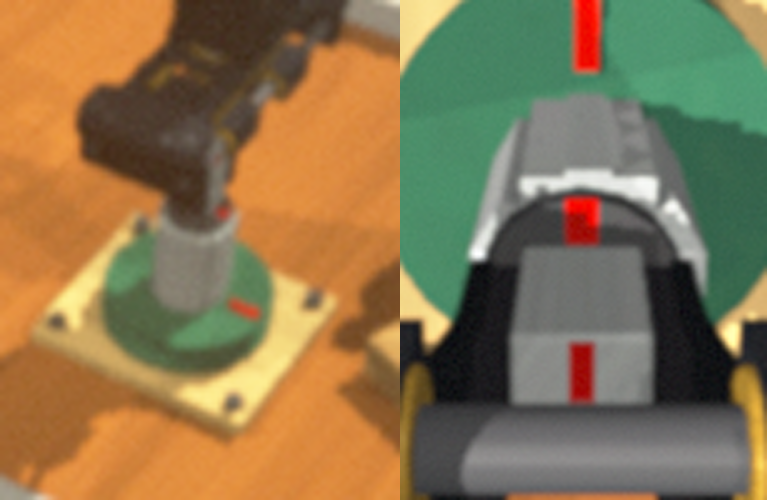

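Request:
arm_command([
  [[0,0,-0.001,0,0,0,1],[0,0,-0.001,0,0,0,1],[0,0,-0.001,0,0,0,1],[0,0,-0.001,0,0,0,1],[0,0,-0.001,0,0,0,1]],
])

```text
time_s: 11.15
tool_pos: [0.5606, 0.1882, 0.1125]
tool_rot: [179.8, -0.1, 3.1]
force: [-12.1, -8.0, 32.7]
grip_width: 0.0212
```

```bash
python3 -c "
from h import *
c=snap('wrist')
W=cloud(c); z=W[...,2]
# collar top & boss top near the axis
v,u=np.mgrid[:400,:640]
for r in range(190,232,3):
  print(r,W[r,324].round(4),c['img'][r,324])
for _ in range(3):
  o=get_obs(); print(o['tool_pos'].round(4),o['force'].round(1),o['grip_width']); read_camera('wrist')
"
```

```text
190 [0.5824 0.1892 0.0735] [131 130 129]
193 [0.5825 0.1892 0.0811] [131 131 128]
196 [0.5824 0.1893 0.0876] [129 130 128]
199 [0.5827 0.1893 0.0949] [133 135 132]
202 [0.5813 0.1892 0.0966] [224 227 222]
205 [0.5795 0.1891 0.0974] [182 185 180]
208 [0.5796 0.1891 0.1032] [103  53  51]
211 [0.5783 0.1891 0.1051] [247   3   0]
214 [0.5766 0.189  0.1057] [175  17   2]
217 [0.5748 0.1889 0.106 ] [159  15  10]
220 [0.5722 0.1888 0.1047] [159  11   5]
223 [0.5701 0.1886 0.1042] [133  63  60]
226 [0.571  0.1887 0.1112] [109 111 107]
229 [0.5709 0.1887 0.1152] [110 112 109]
[0.5606 0.1883 0.1125] [-11.5  -7.2  32.3] 0.021458519710151627
[0.5607 0.1883 0.1125] [-12.2  -7.1  32.9] 0.02140201697757473
[0.5606 0.1883 0.1125] [-11.7  -8.1  31. ] 0.021202582781261997
```

In depth, the collar top (~0.105) is 8 mm above the boss top (~0.097). That is the collar's thickness, so it is fully seated. Handing in.

```bash
python3 -c "
from h import *
print(sign_off()); o=get_obs(); print(o['time_s'],o['tool_pos'],o['force'],o['grip_width'])"
```

```text
the job is handed in; nothing more can be done
None
the job is handed in; nothing more can be done
```

The keyed shaft is in the pulley with its collar home on the boss, and I handed the job in at about 11 s with the gripper still holding and pressing it. `sign_off()` gives no verdict, and the state could not be read after hand-in.

**What I did:** I gripped the shaft by its square head and lifted it from the rack. I lined the key up with the keyway using the wrist camera and lowered it in steps. The key was already aligned, so it went in without any searching turn.

**Last checks before hand-in:**
- **Seating:** The tool stopped dead at z = 0.1125 m, the height I had worked out for the collar sitting on the boss. The depth image puts the collar top about 8 mm above the boss top, which is the collar's own thickness.
- **Press and grip:** The wrist force was steady at about 32 N upward. I estimate over 20 N of that is on the boss, beyond the 12 N spring. The grip was set to 60 N, with the fingers 21 mm apart on the 22 mm head.
- **Alignment:** The tool was upright to about 0.2° and its yaw was 3.1°, against a keyway at about 3–4°.

**What was less clean:**
- There was a sideways force of about 14 N against the bore.
- The colour and depth images disagreed by about 1.7 mm on the bore centre.
- I did not measure the plunger's travel directly; I inferred it from the seated collar and the spring force.
- I did not look at the bystanders again at the end. The plain shaft was still standing after the lift, and the arm passed only well above the other things.

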